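# Brush out the bird feeder's seed cup and hold it against the back board for screwing

### The arm

A 7-joint arm with a two-finger parallel gripper is mounted at the origin on the work surface. World frame = base frame: x ahead of the robot, y to its left, z up, the work surface at z = 0. Lengths are in m, angles in rad, forces in N, time in s.
With the tool pointing down it reaches from about 0.35 to 0.9 m from the base axis. Payload 8.1 kg.
Tool frame: the origin (TCP) lies midway between the tips of the shut fingers; the grasp point (between the pads) lies 19 mm behind it; z points along the fingers, y is the line along which they close (so a half turn about z gives the same grasp; the last joint's range is limited). The gripper opens to 92 mm and grips with 3 to 60 N. Pads are 19 mm wide; open, the fingers measure 130 mm over their backs; the gripper's body (75 mm by 190 mm) begins 47 mm behind the grasp point.
Start: joints at [-1.451, 0.434, 0.025, 1.573, -0.012, 1.134, -0.075], TCP at [0.138, 0.61, 0.227] pointing down, gripper open.
Joint ranges: [-2.62, 2.62], [-0.44, 2.09], [-1.27, 1.32], [0.08, 2.57], [-1.32, 4.46], [0.12, 2], [-2.74, 2.74]. Speed limits (rad/s): [2.22, 2.22, 3.01, 3.01, 3.14, 3.14, 3.14].

### API

Orientations are given as a rotation vector (axis times angle).
In Python, from cell import readout, get_image, calibration, ticket gives the robot as it stands. The module is installed in compiled form; this text tells all that it offers.
- The arm moves only by the tool move_arm, never from a script. Its argument "series" is a list of rows, each a list of 6 numbers: the shift along the world's x, y, z as a fraction of full scale, then the turn, a rotation vector about the world's x, y, z as a fraction of full scale. A call has 1 to 5 rows; each row is the pose to reach, as a shift and turn from the pose commanded when the call began; what a row does not reach only later rows make up. Full scale, the value 1, is 0.75 m for a shift and 60 degrees for a turn. A row lasts 1/10 s, in which the tool goes at most 50 mm and 8.59 degrees, less where a joint would pass 70% of its speed; a pose out of reach is approached as far as the arm can. A call with a number of a shift or a turn outside -1 to 1 is refused whole. A call with a gripper value outside its range is refused whole. "claw" is the opening, from -1 (shut) to 1 (fully open), so that 0 is half open, set as the call begins (left out, the last holds). The fingers move at their own pace and stop on an object; "squeeze" is the grip in N (left out, the last holds). Time passes only in rows, so rows that repeat a pose let the fingers close. It gives the time, the measured TCP pose, the force, the opening and the grip force at its end, in the units of the state.
- readout.observe(): the state, without advancing time (a new reading comes with each control period).
- get_image(name): name is "scene" or "top" or "wrist"; returns (picture, depth): 400x640x3 uint8, red, green, blue; 400x640 float32, m along the optical axis (not along the pixel's ray), 0 where there is no reading.
- calibration(name): a dict with "fx", "fy", "cx", "cy" (pixels), "view" (4x4, takes a point from world to camera coordinates); the wrist camera has in their place "mount" (4x4, takes a point from camera to tool coordinates, whose origin is the TCP and whose axes are the flange's). Camera axes: x right, y down, z forward; pixel columns grow to the right and rows downward; lengths in m; the calibration is good to about 2 mm. A picture is of the moment at which its call begins: read the wrist's pose just before it. calibration takes no time and is no camera call.
- ticket.sign_off(): hands the job in; it is judged then, once.
The state is a dict: "clock": time; "joints": joint angles; "dq": joint speeds; "joint_efforts": joint torques, N m; "position": TCP position; "ee_rot": TCP orientation; "force": force on the tool from outside, world axes, zero at the start; "ft_torque": the same for the moment, N m; "width": opening from 0.0 (shut) to 1.0 (fully open); "gripper_force": force on a finger pad.
Only numpy, scipy, OpenCV 4.12 (cv2) and the standard library are available. Lean on these libraries where they do the work, as an engineer would, in place of code of your own. Each camera call takes 0.05 s, during which the arm holds its last target. There are 200 camera calls.

### The job

Please clean and refit the bird feeder's steel seed cup: take the long brush out of its blue pot, run it in the cup all the way down to the floor and back up to the rim twice, and stand the brush back in its pot. Then lift the cup onto the feeder's tray with its flat back square against the pale patch in the middle of the back board, and be my third hand: keep hold of it, standing upright on the tray, and press it against the board with a steady push of about 12 newtons (between 6 and 18) while I drive the screws from behind. Finish while still holding and pressing it like that, don't let go at the end, and leave the other things on the table where they are.

Things in the scene. Friction and masses are not known exactly. Their poses are not given: they have to be found in the camera images.
- seed_cup: Loose open steel seed cup, 0.2 kg, D-shaped from above, standing on the table in the middle or on the left. 56 mm wide (y), 56 deep (x), 90 tall; walls 3 mm. Origin: centre of the underside, z up. +x points out of its flat back (at x = +28 mm). Sides at y = +/-28 mm are flat from x = 0 to +28 mm; the front is a half circle of radius 28 mm about the origin.
- cup_floor (a point): Centre of the cup's inner floor: on the cup's axis, 4 mm above its underside. The half-round interior has radius 25 mm about this point; the rim is 86 mm above it. Axes as the cup's.
- cup_back (a point): Middle of the lower edge of the cup's flat back face (28 mm along the cup's +x from its origin). Axes as the cup's.
- brush: Loose long brush, 205 mm, 60 g, standing upright in the blue pot, bristles down. Origin: centre of the flat bristle end (its tip, at the bottom), z up along the handle. White bristle head 32 mm in diameter from z = 0 to 67 mm, bare wire 6 mm thick, then a round wooden handle 16 mm in diameter from z = 110 to 204 mm with a red band near the top.
- brush_grip (a point): Good place to pinch the brush's handle: on its axis, 165 mm above the bristle end.
- brush_pot: Loose heavy (0.5 kg) blue stoneware pot, round, 60 mm outside and 50 mm inside diameter, 70 mm tall, inner floor 6 mm up. Origin: centre of the underside, z up.
- pot_floor (a point): Centre of the pot's inner floor, 6 mm above its underside: the brush's end stands here.
- feeder: Wooden window-feeder tray fixed to the glass by suction feet, on the right. Origin: centre of its underside at table level, z up; +x points to the back board, y runs along it. 130 mm (x) by 190 mm (y); upper face 24 mm above the table, lips 8 mm higher along the front (-x) and sides. Inside: x = -57 mm to the board's face at +50 mm, y = +/-87 mm.
- backboard: Upright rigid wooden back board of the feeder, 15 mm thick, 190 mm wide, top 109 mm above the table (85 above the tray), two small wire eyes 13 mm higher near its ends. A pale patch 56 mm wide in the middle of its front shows where the cup belongs; screws wait at its back. Origin: centre of its underside, axes as the feeder's.
- board_mid (a point): Point on the front face of the back board, in the middle of its width, at the height of the tray's upper face: the middle of the lower edge of the cup's back (point cup_back) belongs here. Axes as the feeder's: +x points into the board (the way to push), y along it, z up.
- egg_cup: Bystander: porcelain egg cup, 48 mm wide, 62 mm tall; origin at its underside. Leave alone.
- coaster: Bystander: round copper coaster, 96 mm across, 6 mm thick; origin at its underside. Leave alone.
- pill_organizer: Bystander: white plastic pill organizer with seven lids, 42 x 196 x 28 mm (x, y, z); origin at the centre of its underside. Leave alone.
- domino_tin: Bystander: open red tin of walnut dominoes, 85 x 200 x 45 mm (x, y, z); origin at the centre of its underside. Leave alone.
- screwdriver: Bystander: screwdriver lying on the table behind the back board, 190 mm long along its x, 26 mm thick, yellow handle. Leave alone.

How it is judged:
By the outcome, as a careful person would: the job done as asked, in the order asked, and still so for the second after the job is handed in, while the arm keeps its last pose, push and grip.
It also fails if it takes over 72 s, if anything falls off the work surface, if the arm or the gripper's body presses on something with over 40 N, if the wrist force passes 120 N, or if a joint passes its speed limit or range.

## Working session

There is one attempt and no reset: what is moved stays moved. The work goes in short steps, Python scripts to look and compute and a tool call to move; the robot and the scene stay as the last step left them, time stands still between calls to the robot, and variables do not carry over. Pictures are saved under pics/ and viewed, at most 10 in all, crops included, and the job is handed in when it is done.

Besides the shell and the picture viewer there is one more tool, called after ">>>" by a JSON object that holds its "name" and its "arguments", one argument or row to a line. move_arm: Moves the arm, as the interface text tells. Shift numbers are shares of 0.75 m and turn numbers shares of 60 degrees, none past 1 either way. Its arguments: {"type":"object","properties":{"series":{"type":"array"},"claw":{"type":"number"},"squeeze":{"type":"number"}},"required":["series"]}

```bash
mkdir -p pics
cat > h.py <<'E'
import numpy as np, cv2
from cell import readout, get_image, calibration, ticket
from scipy.spatial.transform import Rotation as R
def grab(n):
    o=readout.observe(); im,d=get_image(n); c=calibration(n)
    if 'view' in c: T=np.linalg.inv(np.array(c['view']))
    else:
        W=np.eye(4); W[:3,:3]=R.from_rotvec(o['ee_rot']).as_matrix(); W[:3,3]=o['position']
        T=W@np.array(c['mount'])
    return im,d,c,T
def cloud(d,c,T):
    v,u=np.mgrid[:400,:640]
    P=np.stack([(u-c['cx'])/c['fx']*d,(v-c['cy'])/c['fy']*d,d],-1)
    return P@T[:3,:3].T+T[:3,3]
def ray(u,v,z,c,T):
    r=T[:3,:3]@np.array([(u-c['cx'])/c['fx'],(v-c['cy'])/c['fy'],1]); return T[:3,3]+r*(z-T[2,3])/r[2]
E
python3 - <<'E'
from h import *
o=readout.observe(); print({k:np.round(v,3) for k,v in o.items()})
for n in('top','scene'):
    im,d,c,T=grab(n); cv2.imwrite(f'pics/{n}0.png',im[...,::-1]); np.savez(f'{n}0.npz',im=im,d=d,T=T,**{k:c[k] for k in('fx','fy','cx','cy')})
    print(n,np.round(T,3).tolist(),c['fx'],c['cx'],c['cy'])
E
```

```text
{'clock': np.float64(0.0), 'joints': array([-1.451,  0.435,  0.025,  1.574, -0.012,  1.134, -0.075]), 'dq': array([ 0.001, -0.   , -0.001,  0.   , -0.001,  0.   ,  0.   ]), 'joint_efforts': array([-1.0000e-03, -6.6785e+01,  9.8400e-01, -3.1445e+01, -6.1000e-02,
        4.3000e-02,  0.0000e+00]), 'position': array([0.138, 0.609, 0.226]), 'ee_rot': array([-3.490e-01, -3.122e+00,  2.000e-03]), 'force': array([0.135, 0.099, 0.424]), 'ft_torque': array([-0.023, -0.039, -0.037]), 'gripper_force': np.float64(0.0), 'width': np.float64(1.002)}
top [[-0.018, -0.984, 0.175, 0.334], [-1.0, 0.019, 0.004, -0.06], [-0.007, -0.175, -0.985, 1.419], [0.0, 0.0, 0.0, 1.0]] 514.2339412100473 323.1027670451533 194.5227055054338
scene [[-0.505, 0.661, -0.556, 1.128], [0.863, 0.373, -0.341, 0.271], [-0.018, -0.652, -0.758, 0.878], [0.0, 0.0, 0.0, 1.0]] 372.86702026728756 324.5856009606256 200.48892071055414
```

View pics/top0.png

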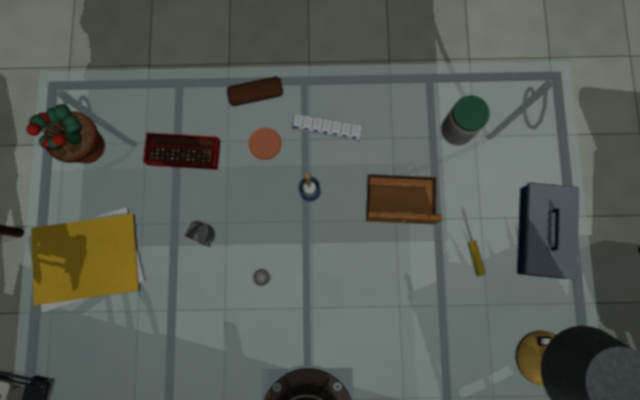

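View pics/scene0.png

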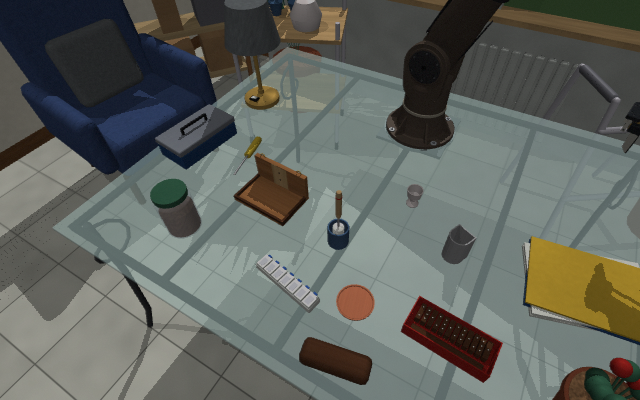

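The top view shows the cup at (200,233), pot and brush at (309,188), egg cup at (261,277) and feeder at (403,198). The feeder's board is on its lower (robot) side, near row 217. Next I'll measure from depth.

Run:
```python
from h import *
S={n:np.load(n+'0.npz') for n in('top','scene')}
P={n:cloud(s['d'],s,s['T']) for n,s in S.items()}
for n,(r0,r1,c0,c1) in {'top':(205,260,170,230),'scene':(215,275,430,490)}.items():
    q=P[n][r0:r1,c0:c1].reshape(-1,3); q=q[(q[:,2]>.01)&(q[:,2]<.12)]
    print(n,'cup n',len(q),'zmax',np.percentile(q[:,2],[50,95,99.5]))
    t=q[q[:,2]>.082]; print(' rim',len(t),t[:,:2].mean(0),cv2.minAreaRect((t[:,:2]*1000).astype(np.float32)))
for n,(r0,r1,c0,c1) in {'top':(165,235,355,450),'scene':(150,230,225,315)}.items():
    q=P[n][r0:r1,c0:c1].reshape(-1,3)
    t=q[(q[:,2]>.098)&(q[:,2]<.116)]; f=q[(q[:,2]>.012)&(q[:,2]<.2)]
    print(n,'board top',len(t),cv2.minAreaRect((t[:,:2]*1000).astype(np.float32)),'feeder',cv2.minAreaRect((f[:,:2]*1000).astype(np.float32)))
for n,(r0,r1,c0,c1) in {'top':(165,205,290,330),'scene':(180,255,320,360)}.items():
    q=P[n][r0:r1,c0:c1].reshape(-1,3)
    h=q[(q[:,2]>.13)&(q[:,2]<.23)]; p=q[(q[:,2]>.02)&(q[:,2]<.09)]
    rim=q[(q[:,2]>.06)&(q[:,2]<.078)]
    print(n,'handle',len(h),h.mean(0),h[:,2].max(),'hi',h[h[:,2]>.195].mean(0),'rim',cv2.minEnclosingCircle((rim[:,:2]*1000).astype(np.float32)),'pot',cv2.minEnclosingCircle((p[:,:2]*1000).astype(np.float32)))
a=S['top']['im'][...,::-1]; b=S['scene']['im'][...,::-1]
f=lambda x,r,c,w,h:cv2.resize(x[r:r+h,c:c+w],(400,300),interpolation=cv2.INTER_CUBIC)
cv2.imwrite('pics/crops.png',np.clip(np.vstack([np.hstack([f(a,205,165,72,54),f(a,162,352,104,78)]),np.hstack([f(b,210,420,80,60),f(b,145,220,108,81)])])*1.7,0,255).astype(np.uint8))
```

```text
top cup n 409 zmax [0.06046263 0.09083202 0.09317329]
 rim 116 [0.47932632 0.27530181] ((481.58135986328125, 274.39752197265625), (57.09435272216797, 56.020057678222656), 66.7197265625)
scene cup n 826 zmax [0.06071021 0.09030872 0.0923415 ]
 rim 180 [0.48148714 0.28138275] ((482.4491271972656, 278.85931396484375), (56.88991165161133, 59.00947952270508), 67.08499145507812)
top board top 454 ((508.9717712402344, -265.1894836425781), (187.7798614501953, 17.00510597229004), 86.13162994384766) feeder ((564.3585205078125, -268.60723876953125), (190.31642150878906, 135.33604431152344), 86.42770385742188)
scene board top 341 ((511.66741943359375, -261.44000244140625), (190.8914031982422, 20.01503562927246), 85.31778717041016) feeder ((549.2083740234375, -322.245361328125), (336.359130859375, 174.01219177246094), 71.56343841552734)
top handle 67 [ 0.59302418 -0.01852068  0.1860292 ] 0.21395430286790895 hi [ 0.59491656 -0.01821096  0.20726047] rim ((596.1585693359375, -18.49001693725586), 30.071561813354492) pot ((596.1599731445312, -18.466745376586914), 30.075754165649414)
scene handle 153 [ 0.60265543 -0.01201368  0.17598399] 0.2139074359440798 hi [ 0.60150333 -0.01287353  0.20604591] rim ((599.796875, -15.776905059814453), 31.154760360717773) pot ((598.8929443359375, -14.775032997131348), 31.384716033935547)
```

View pics/crops.png

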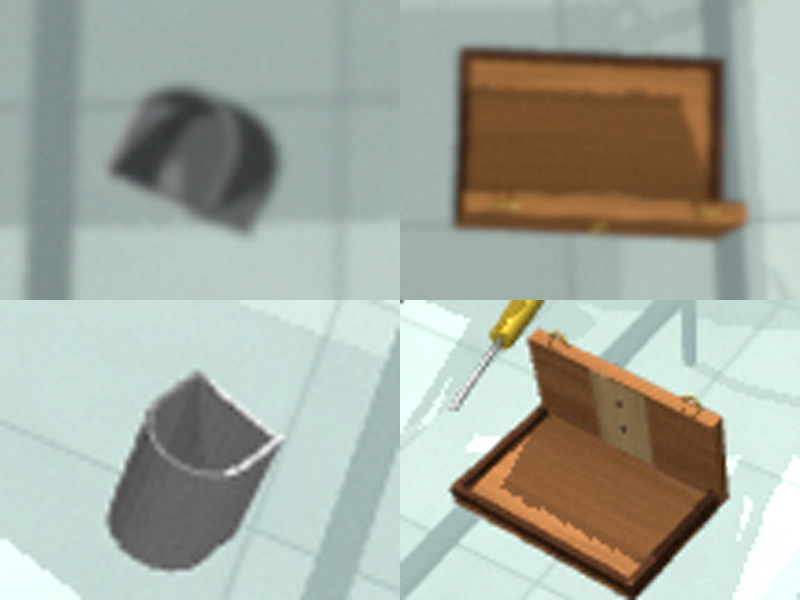

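The crops show the cup's flat back facing the robot and slightly left (yaw about 157°). The feeder's board is on the robot side with the pale patch facing away from it (yaw about 176°). I'll move over the cup for a wrist view.

>>> {"name": "move_arm", "arguments": {
  "series": [
    [0.2,-0.2,0.08,0,0,0],
    [0.2,-0.2,0.08,0,0,0],
    [0.2,-0.2,0.08,0,0,0],
    [0.2,-0.2,0.08,0,0,0],
    [0.2,-0.2,0.08,0,0,0]
  ],
  "claw": 1
}}

```text
clock: 0.6
position: [0.2924, 0.4558, 0.288]
ee_rot: [0.358, 3.119, 0.0]
force: [0.1, 0.7, 0.6]
width: 0.995
gripper_force: 0.0
```

Run:
```python
from h import *
o=readout.observe();print(o['clock'],o['position'],o['joints'])
c=calibration('wrist');print(np.round(c['mount'],3).tolist(),c['fx'],c['cx'],c['cy'])
```

```text
0.6 [0.29238661 0.45582146 0.28801642] [-1.17419848  0.24967063  0.09338747  1.69154493 -0.02263164  1.20059296
  0.26650913]
[[0.001, -0.961, -0.277, 0.075], [1.0, 0.0, 0.001, 0.001], [-0.001, -0.277, 0.961, -0.157], [0.0, 0.0, 0.0, 1.0]] 300.3550975023666 317.518716544623 203.35187372590107
```

>>> {"name": "move_arm", "arguments": {
  "series": [
    [0.22,-0.21,0.06,0,0,0],
    [0.22,-0.21,0.06,0,0,0],
    [0.22,-0.21,0.06,0,0,0],
    [0.22,-0.21,0.06,0,0,0],
    [0.22,-0.21,0.06,0,0,0]
  ]
}}

```text
clock: 1.1
position: [0.4557, 0.2986, 0.3324]
ee_rot: [0.355, 3.12, -0.001]
force: [0.8, 0.5, 0.1]
width: 1.003
gripper_force: 0.0
```

Run:
```python
from h import *
im,d,c,T=grab('wrist'); print(readout.observe()['position'],T[:3,3])
cv2.imwrite('pics/w1.png',im[...,::-1]); np.savez('w1.npz',im=im,d=d,T=T,**{k:c[k] for k in('fx','fy','cx','cy')})
P=cloud(d,c,T).reshape(-1,3)
q=P[np.hypot(P[:,0]-.482,P[:,1]-.2765)<.06]
t=q[(q[:,2]>.085)&(q[:,2]<.1)]; a=q[(q[:,2]>.01)&(q[:,2]<.1)]
print(len(t),np.median(t[:,2]),cv2.minAreaRect((t[:,:2]*1000).astype(np.float32)))
print(len(a),cv2.minAreaRect((a[:,:2]*1000).astype(np.float32)))
```

```text
[0.45931492 0.29476837 0.33319371] [0.38291433 0.31631914 0.4893935 ]
369 0.08907448451269029 ((483.09954833984375, 280.0683898925781), (56.16179656982422, 56.23062515258789), 66.41429901123047)
1280 ((483.0342712402344, 280.0987243652344), (56.156463623046875, 56.416316986083984), 66.65691375732422)
```

View pics/w1.png

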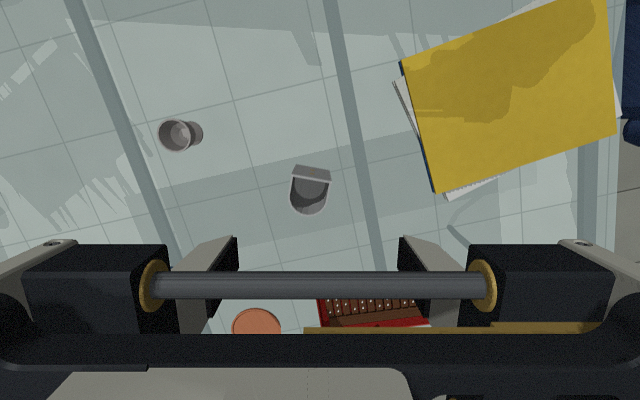

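The wrist view shows the cup at (311,190), flat back toward the base, and the egg cup at (180,135). Next, the pot.

>>> {"name": "move_arm", "arguments": {
  "series": [
    [0.08,-0.2,0,0,0,0],
    [0.08,-0.2,0,0,0,0],
    [0.08,-0.2,0,0,0,0],
    [0.08,-0.2,0,0,0,0]
  ]
}}

```text
clock: 1.55
position: [0.5147, 0.1456, 0.3318]
ee_rot: [0.362, 3.12, -0.004]
force: [-0.4, 0.5, 1.0]
width: 1.001
gripper_force: 0.0
```

>>> {"name": "move_arm", "arguments": {
  "series": [
    [0.07,-0.2,0,0,0,0],
    [0.07,-0.2,0,0,0,0],
    [0.07,-0.2,0,0,0,0],
    [0.07,-0.2,0,0,0,0],
    [0.07,-0.2,0,0,0,0]
  ]
}}

```text
clock: 2.05
position: [0.5657, 0.0002, 0.3313]
ee_rot: [-0.356, -3.121, 0.001]
force: [-0.0, 0.2, -0.0]
width: 1.0
gripper_force: 0.0
```

Run:
```python
from h import *
im,d,c,T=grab('wrist');im,d,c,T=grab('wrist');o=readout.observe();print(o['clock'],o['position'],o['joints'],T[:3,3])
P=cloud(d,c,T).reshape(-1,3)
q=P[np.hypot(P[:,0]-.598,P[:,1]+.016)<.045]
r=q[(q[:,2]>.06)&(q[:,2]<.074)]; h=q[(q[:,2]>.12)&(q[:,2]<.22)]
print(len(r),cv2.minEnclosingCircle((r[:,:2]*1000).astype(np.float32)))
for lo,hi in((.12,.15),(.15,.18),(.18,.2),(.2,.215)):
    k=h[(h[:,2]>lo)&(h[:,2]<hi)]; print(lo,len(k),k.mean(0) if len(k) else '',k.min(0),k.max(0))
# feeder board
b=P[(np.abs(P[:,0]-.51)<.05)&(np.abs(P[:,1]+.26)<.12)&(P[:,2]>.1)&(P[:,2]<.114)]
print(len(b),cv2.minAreaRect((b[:,:2]*1000).astype(np.float32)) if len(b)>9 else '')
cv2.imwrite('pics/w2.png',im[...,::-1])
```

```text
2.15 [0.56528273 0.00390322 0.33131002] [-0.40770008  0.27199426  0.40634429  1.57978776 -0.11098342  1.31348979
  1.36306656] [0.49293738 0.01995797 0.48843854]
720 ((598.022705078125, -12.880389213562012), 29.68194007873535)
0.12 78 [ 0.59259027 -0.01111574  0.13735824] [ 0.590138   -0.0196592   0.12039419] [ 0.59808532 -0.00523267  0.14999561]
0.15 103 [ 0.59253114 -0.01115699  0.1653297 ] [ 0.58997992 -0.0197041   0.1505671 ] [ 0.59835799 -0.00521344  0.17966506]
0.18 98 [ 0.59262873 -0.01158616  0.19022468] [ 0.5899244  -0.02139079  0.18004346] [ 0.5982316  -0.00494708  0.19966034]
0.2 200 [ 0.596453   -0.01242567  0.20796671] [ 0.59027857 -0.02077444  0.20013767] [ 0.60422655 -0.00510452  0.21171419]
1694 ((511.03045654296875, -259.6828918457031), (190.02308654785156, 15.637385368347168), 86.3576431274414)
```

>>> {"name": "move_arm", "arguments": {
  "series": [
    [0.043,-0.024,0,0,0,0],
    [0.043,-0.024,-0.06,0,0,0],
    [0.043,-0.024,-0.12,0,0,0],
    [0.043,-0.024,-0.18,0,0,0],
    [0.043,-0.024,-0.22,0,0,0]
  ]
}}

```text
clock: 2.65
position: [0.5961, -0.0126, 0.1636]
ee_rot: [-0.343, -3.119, -0.001]
force: [0.5, 0.3, 0.4]
width: 1.002
gripper_force: 0.0
```

>>> {"name": "move_arm", "arguments": {
  "series": [
    [0,0,-0.018,0,0,0],
    [0,0,-0.018,0,0,0],
    [0,0,-0.018,0,0,0]
  ]
}}

```text
clock: 2.95
position: [0.5987, -0.015, 0.1546]
ee_rot: [0.347, 3.121, 0.001]
force: [0.1, -0.4, -0.3]
width: 0.997
gripper_force: 0.0
```

Run:
```python
from h import *
im,d,c,T=grab('wrist');o=readout.observe();print(o['clock'],o['position'],o['force'])
cv2.imwrite('pics/w3.png',im[...,::-1])
```

```text
3.0 [ 0.59908911 -0.01532288  0.15507467] [-0.16719676 -0.19751908  0.26287676]
```

View pics/w3.png

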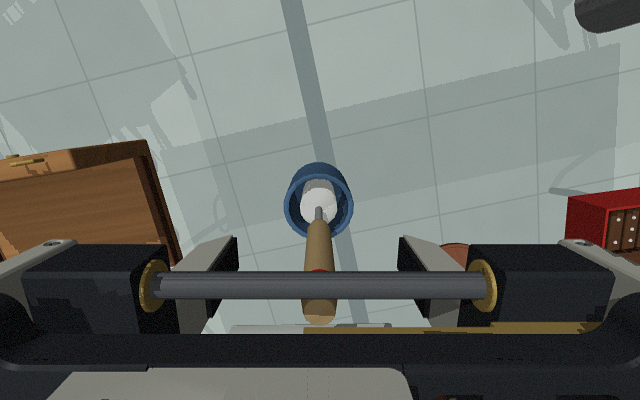

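The brush handle (column 319) is centred between the fingers (237 to 399). Closing.

>>> {"name": "move_arm", "arguments": {
  "series": [
    [0,0,0,0,0,0],
    [0,0,0,0,0,0],
    [0,0,0,0,0,0],
    [0,0,0,0,0,0],
    [0,0,0,0,0,0]
  ],
  "claw": -1,
  "squeeze": 25
}}

```text
clock: 3.5
position: [0.5979, -0.0159, 0.1534]
ee_rot: [0.349, 3.122, 0.0]
force: [0.6, -0.7, 0.5]
width: 0.614
gripper_force: 0.0
```

>>> {"name": "move_arm", "arguments": {
  "series": [
    [0,0,0,0,0,0],
    [0,0,0,0,0,0],
    [0,0,0,0,0,0],
    [0,0,0,0,0,0]
  ]
}}

```text
clock: 3.9
position: [0.5979, -0.0159, 0.1532]
ee_rot: [-0.349, -3.122, 0.0]
force: [0.9, 0.3, 0.3]
width: 0.267
gripper_force: 0.0
```

Run:
```python
from h import *
for k in range(3):
    im,d,c,T=grab('wrist');o=readout.observe();print(o['clock'],o['position'],o['force'],o['width'],o['gripper_force'])
```

```text
3.95 [ 0.59787834 -0.01598135  0.15322067] [-0.84461589 -0.27770552  0.34716597] 0.22396814306185486 0.0
4.0 [ 0.59788375 -0.01590137  0.15322667] [-1.42955453  0.86051945  1.34415148] 0.17897400391842516 0.017218159628100693
4.05 [ 0.59786106 -0.0159407   0.15320998] [ 0.71463238  0.77302324 -0.76428249] 0.16357224179372526 24.984945058822632
```

>>> {"name": "move_arm", "arguments": {
  "series": [
    [0,0,0.06,0,0,0],
    [0,0,0.12,0,0,0],
    [0,0,0.17,0,0,0],
    [-0.02,0.06,0.17,0,0,0],
    [-0.05,0.12,0.17,0,0,0]
  ]
}}

```text
clock: 4.55
position: [0.5615, 0.0735, 0.2821]
ee_rot: [0.355, 3.118, 0.001]
force: [1.1, 1.2, -0.8]
width: 0.162
gripper_force: 25.0
```

>>> {"name": "move_arm", "arguments": {
  "series": [
    [-0.023,0.06,0,0,0,0],
    [-0.046,0.12,0,0,0,0],
    [-0.069,0.18,0,0,0,0],
    [-0.092,0.24,0,0,0,0],
    [-0.104,0.271,0,0,0,0]
  ]
}}

```text
clock: 5.05
position: [0.4799, 0.2817, 0.2806]
ee_rot: [-0.341, -3.122, -0.002]
force: [0.5, 0.1, -0.5]
width: 0.167
gripper_force: 25.0
```

>>> {"name": "move_arm", "arguments": {
  "series": [
    [0,0,0,0,0,0],
    [0,0,0,0,0,0],
    [0,0,0,0,0,0]
  ]
}}

```text
clock: 5.35
position: [0.4831, 0.2756, 0.2807]
ee_rot: [0.352, 3.121, -0.001]
force: [0.3, 0.3, -1.7]
width: 0.162
gripper_force: 25.0
```

Run:
```python
from h import *
o=readout.observe();print(o['clock'],o['position'],o['width'],o['gripper_force'],o['joints'])
for n in('top','scene','wrist'):
    im,d,c,T=grab(n); P=cloud(d,c,T)
    q=P[(np.hypot(P[...,0]-.482,P[...,1]-.278)<.07)&(P[...,2]<.22)]
    t=q[(q[:,2]>.084)&(q[:,2]<.094)]; b=q[(q[:,2]>.1)&(q[:,2]<.2)]
    print(n,len(t),cv2.minAreaRect((t[:,:2]*1000).astype(np.float32))); 
    for lo,hi in((.11,.14),(.14,.175),(.18,.22)):
        h=q[(q[:,2]>lo)&(q[:,2]<hi)]
        if len(h): print('  ',lo,len(h),h.min(0),h.max(0),cv2.minEnclosingCircle((h[:,:2]*1000).astype(np.float32)))
    cv2.imwrite(f'pics/{n}4.png',im[...,::-1])
a=cv2.imread('pics/wrist4.png')[100:300,180:460]; b=cv2.imread('pics/scene4.png')[140:290,380:540]
cv2.imwrite('pics/c4.png',np.hstack([cv2.resize(a,(400,286)),cv2.resize(b,(305,286))]))
```

```text
5.35 [0.48310089 0.27557982 0.28074204] 0.1615306827695279 24.984935224056244 [-0.83608091  0.28080171  0.28829604  1.68069599 -0.08418654  1.19250061
  0.81861465]
top 40 ((460.8982238769531, 272.9772644042969), (35.223121643066406, 67.03634643554688), 17.194913864135742)
scene 129 ((482.8236999511719, 278.61248779296875), (55.60136413574219, 58.36854934692383), 67.39852905273438)
   0.11 12 [0.48991823 0.26276128 0.13643287] [0.4992731  0.2895877  0.13950429] ((490.278564453125, 276.17449951171875), 13.418147087097168)
   0.14 131 [0.48327928 0.25981153 0.1403063 ] [0.49934959 0.29026224 0.17485786] ((485.43524169921875, 275.036865234375), 15.377348899841309)
   0.18 182 [0.46724664 0.25966059 0.18000341] [0.49936788 0.2910023  0.21867332] ((483.73577880859375, 274.6155700683594), 17.05425262451172)
wrist 365 ((479.29058837890625, 281.6691589355469), (56.14371871948242, 48.07783889770508), 66.99494934082031)
   0.11 24 [0.46806091 0.2646062  0.13575704] [0.48140642 0.29242128 0.13990857] ((477.7623596191406, 278.51373291015625), 14.377135276794434)
   0.14 233 [0.46762304 0.26200682 0.14012325] [0.48150416 0.29271661 0.17499962] ((479.70733642578125, 277.3617248535156), 15.459762573242188)
   0.18 1050 [0.46769404 0.26112347 0.18001921] [0.49837982 0.29265268 0.21989172] ((483.4675598144531, 276.9034729003906), 15.90958023071289)
```

View pics/c4.png

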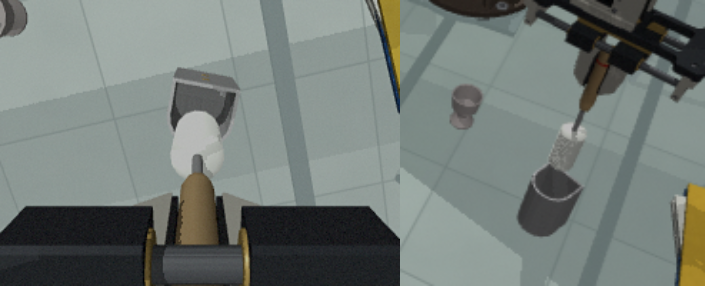

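The brush sits about 3 mm too far −y relative to the cup in both views. I'll correct that, then descend.

>>> {"name": "move_arm", "arguments": {
  "series": [
    [0,0.004,0,0,0,0],
    [0,0.004,-0.04,0,0,0],
    [0,0.004,-0.08,0,0,0],
    [0,0.004,-0.12,0,0,0],
    [0,0.004,-0.16,0,0,0]
  ]
}}

```text
clock: 6.0
position: [0.4827, 0.28, 0.1598]
ee_rot: [0.35, 3.122, 0.001]
force: [0.0, 0.3, 0.2]
width: 0.162
gripper_force: 25.0
```

>>> {"name": "move_arm", "arguments": {
  "series": [
    [0,0,0,0,0,0],
    [0,0,-0.004,0,0,0],
    [0,0,-0.008,0,0,0],
    [0,0,-0.012,0,0,0],
    [0,0,-0.012,0,0,0]
  ]
}}

```text
clock: 6.5
position: [0.4828, 0.2802, 0.1523]
ee_rot: [0.349, 3.121, 0.001]
force: [-0.4, 0.3, -0.5]
width: 0.166
gripper_force: 25.0
```

>>> {"name": "move_arm", "arguments": {
  "series": [
    [0,0,-0.002,0,0,0],
    [0,0,-0.003,0,0,0],
    [0,0,-0.003,0,0,0]
  ]
}}

```text
clock: 6.8
position: [0.4834, 0.2805, 0.151]
ee_rot: [0.349, 3.12, 0.003]
force: [-1.3, -0.4, 9.6]
width: 0.161
gripper_force: 25.0
```

Run:
```python
from h import *
f=[]
for k in range(5): get_image('wrist'); o=readout.observe(); f.append(o['force'])
print(o['clock'],o['position'],np.mean(f,0),o['ft_torque'])
```

```text
7.05 [0.4833459  0.28055491 0.15103843] [-1.26074753 -0.5668449  10.5094186 ] [-0.37679176  0.54096302  0.02430049]
```

>>> {"name": "move_arm", "arguments": {
  "series": [
    [0,0,0.04,0,0,0],
    [0,0,0.08,0,0,0],
    [0,0,0.118,0,0,0],
    [0,0,0.118,0,0,0],
    [0,0,0.118,0,0,0]
  ]
}}

```text
clock: 7.55
position: [0.4827, 0.2802, 0.2385]
ee_rot: [0.349, 3.121, 0.002]
force: [-0.2, 0.2, -0.9]
width: 0.164
gripper_force: 25.0
```

>>> {"name": "move_arm", "arguments": {
  "series": [
    [0,0,-0.04,0,0,0],
    [0,0,-0.08,0,0,0],
    [0,0,-0.11,0,0,0],
    [0,0,-0.117,0,0,0],
    [0,0,-0.117,0,0,0]
  ]
}}

```text
clock: 8.05
position: [0.4821, 0.2796, 0.1491]
ee_rot: [-0.35, -3.121, 0.002]
force: [-0.2, -0.1, -0.2]
width: 0.161
gripper_force: 25.0
```

>>> {"name": "move_arm", "arguments": {
  "series": [
    [0,0,0,0,0,0],
    [0,0,0,0,0,0]
  ]
}}

```text
clock: 8.25
position: [0.482, 0.2798, 0.1496]
ee_rot: [-0.349, -3.121, 0.001]
force: [0.0, -0.8, -1.2]
width: 0.167
gripper_force: 25.0
```

>>> {"name": "move_arm", "arguments": {
  "series": [
    [0,0,-0.001,0,0,0],
    [0,0,-0.002,0,0,0],
    [0,0,-0.002,0,0,0]
  ]
}}

```text
clock: 8.55
position: [0.4825, 0.28, 0.1489]
ee_rot: [0.349, 3.122, 0.0]
force: [-1.4, -0.2, 3.2]
width: 0.165
gripper_force: 25.0
```

Run:
```python
from h import *
f=[]
for k in range(2): im,d,c,T=grab('wrist'); o=readout.observe(); f.append(o['force'])
print(o['clock'],o['position'],np.mean(f,0),o['ft_torque'])
im2=get_image('scene')[0]
a=im[80:300,180:460,::-1]; b=im2[140:290,380:540,::-1]
cv2.imwrite('pics/c5.png',np.hstack([cv2.resize(a,(400,300)),cv2.resize(b,(320,300))]))
```

```text
8.65 [0.48253094 0.28007364 0.14889471] [-0.58489254 -0.54810074  3.05138577] [-0.14057815  0.280952    0.03048413]
```

View pics/c5.png

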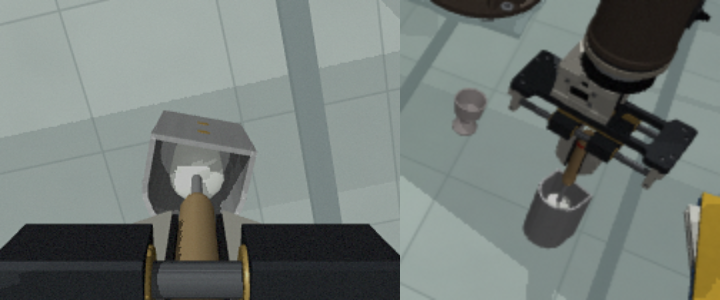

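The brush is centred in the cup and touching the floor at about 3 N, so this is the second floor touch. Now up past the rim and back to the pot.

>>> {"name": "move_arm", "arguments": {
  "series": [
    [0,0,0.06,0,0,0],
    [0,0,0.12,0,0,0],
    [0,0,0.17,0,0,0],
    [0.02,-0.06,0.17,0,0,0],
    [0.045,-0.12,0.17,0,0,0]
  ]
}}

```text
clock: 9.2
position: [0.5165, 0.1908, 0.2775]
ee_rot: [0.342, 3.121, 0.003]
force: [2.1, -1.5, -1.3]
width: 0.164
gripper_force: 25.0
```

>>> {"name": "move_arm", "arguments": {
  "series": [
    [0.024,-0.06,0,0,0,0],
    [0.048,-0.12,0,0,0,0],
    [0.072,-0.18,0,0,0,0],
    [0.096,-0.24,0,0,0,0],
    [0.11,-0.274,0,0,0,0]
  ]
}}

```text
clock: 9.7
position: [0.5993, -0.0204, 0.2762]
ee_rot: [0.356, 3.121, -0.003]
force: [0.9, 0.4, -0.2]
width: 0.164
gripper_force: 25.0
```

>>> {"name": "move_arm", "arguments": {
  "series": [
    [0,0,0,0,0,0],
    [0,0,0,0,0,0],
    [0,0,0,0,0,0]
  ]
}}

```text
clock: 10.0
position: [0.5985, -0.0139, 0.2759]
ee_rot: [-0.346, -3.122, -0.001]
force: [0.6, 0.3, -1.1]
width: 0.169
gripper_force: 25.0
```

Run:
```python
from h import *
o=readout.observe();print(o['clock'],o['position'],o['width'],o['force'])
for n in('scene','wrist'):
    im,d,c,T=grab(n); P=cloud(d,c,T)
    q=P[(np.hypot(P[...,0]-.598,P[...,1]+.015)<.05)&(P[...,2]<.2)]
    t=q[(q[:,2]>.06)&(q[:,2]<.074)]; h=q[(q[:,2]>.1)&(q[:,2]<.2)]
    print(n,len(t),cv2.minEnclosingCircle((t[:,:2]*1000).astype(np.float32))); 
    print('  ',len(h),h.min(0),h.max(0))
    hsv=cv2.cvtColor(im,cv2.COLOR_RGB2HSV)
    m=(hsv[...,0]>100)&(hsv[...,0]<125)&(hsv[...,1]>110)&(np.hypot(P[...,0]-.598,P[...,1]+.015)<.05)&(P[...,2]>.055)&(P[...,2]<.08)
    b=P[m]; print('  blue',len(b),cv2.minEnclosingCircle((b[:,:2]*1000).astype(np.float32)) if len(b) else '')
```

```text
10.0 [ 0.59845288 -0.01386669  0.27590531] 0.16906750435392703 [ 0.64009431  0.3146001  -1.07777488]
scene 172 ((600.285400390625, -14.101531982421875), 30.722854614257812)
   272 [ 0.58455451 -0.0292735   0.13225376] [0.61519395 0.00237295 0.19995576]
  blue 202 ((600.6550903320312, -14.460460662841797), 30.551536560058594)
wrist 458 ((598.1641845703125, -13.174537658691406), 29.81351661682129)
   1328 [ 0.58198024 -0.0281373   0.13334184] [0.61324306 0.00331502 0.19991535]
  blue 420 ((597.7049560546875, -13.013317108154297), 29.444936752319336)
```

>>> {"name": "move_arm", "arguments": {
  "series": [
    [0,-0.001,-0.04,0,0,0],
    [0,-0.001,-0.08,0,0,0],
    [0,-0.001,-0.12,0,0,0],
    [0,-0.001,-0.155,0,0,0],
    [0,-0.001,-0.162,0,0,0]
  ]
}}

```text
clock: 10.6
position: [0.5967, -0.0148, 0.152]
ee_rot: [-0.346, -3.118, 0.001]
force: [-0.2, -0.6, -0.8]
width: 0.166
gripper_force: 25.0
```

>>> {"name": "move_arm", "arguments": {
  "series": [
    [0,0,-0.002,0,0,0],
    [0,0,-0.004,0,0,0],
    [0,0,-0.004,0,0,0]
  ]
}}

```text
clock: 10.9
position: [0.5996, -0.0161, 0.153]
ee_rot: [0.349, 3.12, 0.001]
force: [0.1, -0.8, -0.5]
width: 0.162
gripper_force: 25.0
```

>>> {"name": "move_arm", "arguments": {
  "series": [
    [0,0,-0.001,0,0,0],
    [0,0,-0.002,0,0,0],
    [0,0,-0.002,0,0,0]
  ]
}}

```text
clock: 11.2
position: [0.5992, -0.0163, 0.1509]
ee_rot: [0.349, 3.121, 0.001]
force: [-0.8, 0.6, 3.7]
width: 0.166
gripper_force: 25.0
```

>>> {"name": "move_arm", "arguments": {
  "series": [
    [0,0,0,0,0,0],
    [0,0,0,0,0,0],
    [0,0,0,0,0,0],
    [0,0,0,0,0,0],
    [0,0,0,0,0,0]
  ],
  "claw": 0.5
}}

```text
clock: 11.7
position: [0.5987, -0.0162, 0.1501]
ee_rot: [-0.349, -3.122, 0.0]
force: [-0.1, 0.3, 0.3]
width: 0.55
gripper_force: 0.0
```

>>> {"name": "move_arm", "arguments": {
  "series": [
    [0,0,0,0,0,0],
    [0,0,0,0,0,0],
    [0,0,0.05,0,0,0],
    [0,0,0.11,0,0,0],
    [0,0,0.16,0,0,0]
  ]
}}

```text
clock: 12.2
position: [0.5988, -0.0164, 0.2723]
ee_rot: [0.35, 3.121, -0.0]
force: [1.8, 0.7, 0.0]
width: 0.75
gripper_force: 0.0
```

Run:
```python
from h import *
for n in('scene','wrist'):
    im,d,c,T=grab(n); P=cloud(d,c,T)
    q=P[(np.hypot(P[...,0]-.598,P[...,1]+.015)<.06)]
    for lo,hi in((.06,.074),(.12,.15),(.15,.18),(.18,.22)):
        h=q[(q[:,2]>lo)&(q[:,2]<hi)]
        if len(h): print(n,lo,len(h),h.min(0),h.max(0))
o=readout.observe();print(o['clock'],o['position'],o['width'])
```

```text
scene 0.06 244 [ 0.56901952 -0.04282266  0.06000042] [0.62991291 0.01536148 0.07388633]
scene 0.12 44 [ 0.59609291 -0.01988194  0.12075567] [ 0.60770298 -0.00845439  0.14958526]
scene 0.15 47 [ 0.59785369 -0.02020782  0.15052527] [ 0.60854359 -0.00838819  0.17985509]
scene 0.18 70 [ 0.59256314 -0.02150179  0.18043416] [ 0.60775669 -0.00871025  0.21320716]
wrist 0.06 936 [ 0.56866233 -0.04268002  0.06002056] [0.62766211 0.01639457 0.07386938]
wrist 0.12 84 [ 0.59091668 -0.02159714  0.1236444 ] [ 0.59921373 -0.00711119  0.14995934]
wrist 0.15 121 [ 0.59092458 -0.02176948  0.15113432] [ 0.59868927 -0.00716423  0.17985277]
wrist 0.18 414 [ 0.59047141 -0.02244334  0.18006731] [ 0.60502264 -0.00682924  0.21185801]
12.3 [ 0.6014955  -0.01672373  0.2758567 ] 0.7495883560479556
```

>>> {"name": "move_arm", "arguments": {
  "series": [
    [-0.022,0.05,0,0,0,0],
    [-0.044,0.1,0,0,0,-0.05],
    [-0.066,0.15,0,0,0,-0.09],
    [-0.086,0.2,0,0,0,-0.09]
  ],
  "claw": 1
}}

```text
clock: 12.7
position: [0.5331, 0.1351, 0.2697]
ee_rot: [-0.499, -3.101, 0.0]
force: [0.1, -0.7, -0.0]
width: 0.989
gripper_force: 0.0
```

>>> {"name": "move_arm", "arguments": {
  "series": [
    [-0.022,0.05,0,0,0,0],
    [-0.044,0.1,0,0,0,-0.05],
    [-0.066,0.15,0,0,0,-0.085],
    [-0.086,0.2,0,0,0,-0.085],
    [-0.086,0.2,0,0,0,-0.085]
  ]
}}

```text
clock: 13.2
position: [0.4662, 0.2902, 0.2693]
ee_rot: [-0.619, -3.077, -0.002]
force: [-1.0, -0.0, 0.4]
width: 0.998
gripper_force: 0.0
```

>>> {"name": "move_arm", "arguments": {
  "series": [
    [0,0,0,0,0,0],
    [0,0,0,0,0,0]
  ]
}}

```text
clock: 13.4
position: [0.4702, 0.2825, 0.2699]
ee_rot: [0.636, 3.076, -0.001]
force: [-0.3, -0.1, 0.7]
width: 1.003
gripper_force: 0.0
```

```bash
cat > cup.py <<'E'
from h import *
o=readout.observe();print(o['clock'],o['position'],o['ee_rot'],o['width'])
for n in('scene','wrist'):
    im,d,c,T=grab(n); P=cloud(d,c,T)
    q=P[(np.hypot(P[...,0]-.483,P[...,1]-.279)<.045)]
    t=q[(q[:,2]>.083)&(q[:,2]<.096)]; a=q[(q[:,2]>.01)&(q[:,2]<.096)]
    print(n,len(t),cv2.minAreaRect((t[:,:2]*1000).astype(np.float32)),len(a),cv2.minAreaRect((a[:,:2]*1000).astype(np.float32)))
E
python3 cup.py
```

```text
13.4 [0.4702061  0.2825225  0.26992655] [ 6.35676420e-01  3.07646096e+00 -1.31089531e-03] 1.0031503897083303
scene 161 ((483.93572998046875, 277.9076232910156), (56.83411407470703, 59.36624526977539), 67.14018249511719) 826 ((483.94219970703125, 278.0020751953125), (57.07522201538086, 59.40214157104492), 66.9845962524414)
wrist 570 ((483.08831787109375, 279.85284423828125), (55.92317581176758, 56.34757995605469), 66.90753936767578) 1761 ((483.03228759765625, 279.8819274902344), (56.022300720214844, 56.46101760864258), 66.6138687133789)
```

>>> {"name": "move_arm", "arguments": {
  "series": [
    [0,0.002,-0.06,0,0,0],
    [0,0.002,-0.12,0,0,0],
    [0,0.002,-0.18,0,0,0],
    [0,0.002,-0.24,0,0,0],
    [0,0.002,-0.3,0,0,0]
  ]
}}

```text
clock: 14.0
position: [0.4705, 0.2842, 0.0439]
ee_rot: [0.636, 3.075, 0.001]
force: [0.6, 1.0, -0.2]
width: 1.0
gripper_force: 0.0
```

>>> {"name": "move_arm", "arguments": {
  "series": [
    [0,0,0,0,0,0],
    [0,0,0,0,0,0]
  ]
}}

```text
clock: 14.2
position: [0.4702, 0.2843, 0.0457]
ee_rot: [-0.636, -3.076, 0.002]
force: [0.9, 0.3, -0.3]
width: 1.004
gripper_force: 0.0
```

>>> {"name": "move_arm", "arguments": {
  "series": [
    [0,0,0,0,0,0],
    [0,0,0,0,0,0],
    [0,0,0,0,0,0],
    [0,0,0,0,0,0],
    [0,0,0,0,0,0]
  ],
  "claw": -1,
  "squeeze": 45
}}

```text
clock: 14.7
position: [0.4699, 0.2854, 0.0458]
ee_rot: [0.633, 3.077, 0.001]
force: [-1.1, -0.8, 2.1]
width: 0.613
gripper_force: 0.7
```

>>> {"name": "move_arm", "arguments": {
  "series": [
    [0,0,0,0,0,0],
    [0,0,0,0,0,0]
  ]
}}

```text
clock: 14.9
position: [0.4699, 0.2854, 0.0458]
ee_rot: [0.633, 3.077, 0.001]
force: [-2.5, -1.1, 6.5]
width: 0.606
gripper_force: 45.0
```

>>> {"name": "move_arm", "arguments": {
  "series": [
    [0,0,0.03,0,0,0],
    [0,0,0.09,0,0,0],
    [0,0,0.15,0,0,0],
    [0,0,0.21,0,0,0],
    [0,0,0.27,0,0,0]
  ]
}}

```text
clock: 15.4
position: [0.4692, 0.2849, 0.2494]
ee_rot: [-0.634, -3.077, 0.001]
force: [1.1, 1.3, -2.5]
width: 0.607
gripper_force: 45.0
```

>>> {"name": "move_arm", "arguments": {
  "series": [
    [0,-0.03,0.04,0,0,0],
    [0.01,-0.08,0.04,0,0,0.03],
    [0.02,-0.13,0.04,0,0,0.06],
    [0.03,-0.18,0.04,0,0,0.09],
    [0.041,-0.23,0.04,0,0,0.109]
  ]
}}

```text
clock: 15.9
position: [0.5001, 0.1113, 0.2776]
ee_rot: [-0.454, -3.108, 0.0]
force: [0.0, 0.3, -1.1]
width: 0.606
gripper_force: 45.0
```

>>> {"name": "move_arm", "arguments": {
  "series": [
    [0.008,-0.05,0,0,0,0.03],
    [0.016,-0.1,0,0,0,0.06],
    [0.024,-0.15,0,0,0,0.09],
    [0.032,-0.2,0,0,0,0.109],
    [0.041,-0.25,0,0,0,0.109]
  ]
}}

```text
clock: 16.4
position: [0.5309, -0.0761, 0.2775]
ee_rot: [-0.278, -3.129, -0.0]
force: [1.2, 0.7, -2.7]
width: 0.61
gripper_force: 45.0
```

>>> {"name": "move_arm", "arguments": {
  "series": [
    [0.008,-0.05,0,0,0,0.03],
    [0.016,-0.1,0,0,0,0.06],
    [0.024,-0.15,0,0,0,0.09],
    [0.032,-0.2,0,0,0,0.108],
    [0.041,-0.252,0,0,0,0.108]
  ]
}}

```text
clock: 16.9
position: [0.5618, -0.2648, 0.2773]
ee_rot: [-0.1, -3.139, -0.001]
force: [1.6, 0.5, -1.7]
width: 0.609
gripper_force: 45.0
```

>>> {"name": "move_arm", "arguments": {
  "series": [
    [0,0,0,0,0,0],
    [0,0,0,0,0,0],
    [0,0,0,0,0,0]
  ]
}}

```text
clock: 17.2
position: [0.562, -0.2624, 0.2773]
ee_rot: [-0.1, -3.139, -0.002]
force: [1.1, -0.5, -1.3]
width: 0.604
gripper_force: 45.0
```

```bash
cat > fd.py <<'E'
from h import *
import sys
o=readout.observe();print(o['clock'],o['position'],o['ee_rot'],np.round(o['force'],1),o['width'],np.round(o['joints'],2))
print('line',2*np.degrees(np.arctan2(o['ee_rot'][1],o['ee_rot'][0]))%180-90)
zc=o['position'][2]+.046
for n in('scene','wrist'):
    im,d,c,T=grab(n); P=cloud(d,c,T).reshape(-1,3)
    b=P[(np.abs(P[:,0]-.511)<.03)&(np.abs(P[:,1]+.261)<.11)&(P[:,2]>.1)&(P[:,2]<.114)]
    print(n,len(b),cv2.minAreaRect((b[:,:2]*1000).astype(np.float32)) if len(b)>9 else '')
    q=P[(np.hypot(P[:,0]-o['position'][0]-.014,P[:,1]-o['position'][1])<.045)]
    a=q[(q[:,2]>zc-.04)&(q[:,2]<zc+.01)]; t=q[(q[:,2]>zc-.005)&(q[:,2]<zc+.055)]
    for s in(a,t):
        if len(s)>9: print('   cup',len(s),s[:,2].min(),s[:,2].max(),cv2.minAreaRect((s[:,:2]*1000).astype(np.float32)))
    cv2.imwrite(f'pics/{n}_{sys.argv[1]}.png',im[...,::-1])
a=cv2.imread(f'pics/wrist_{sys.argv[1]}.png')[100:400,140:500]; b=cv2.imread(f'pics/scene_{sys.argv[1]}.png')[80:250,200:404]
cv2.imwrite(f'pics/f_{sys.argv[1]}.png',np.clip(1.4*np.hstack([cv2.resize(a,(380,317)),cv2.resize(b,(380,317))]),0,255).astype(np.uint8))
E
python3 fd.py a
```

```text
17.2 [ 0.56200325 -0.26239087  0.27727044] [-9.99485783e-02 -3.13920971e+00 -1.84207133e-03] [ 1.1 -0.5 -1.3] 0.6041089356246693 [-0.01  0.42  0.53  1.54 -0.22  1.24  2.06]
line 86.35277769266841
scene 318 ((511.6695251464844, -261.3539123535156), (190.70541381835938, 18.541975021362305), 87.0492172241211)
   cup 542 0.2834520624923512 0.33235198262271204 ((578.7801513671875, -264.12164306640625), (86.87263488769531, 53.28400802612305), 72.60982513427734)
   cup 425 0.31832421036111114 0.37819116620765125 ((572.1233520507812, -262.709228515625), (67.02972412109375, 88.40815734863281), 6.82411003112793)
wrist 2541 ((510.3997802734375, -260.4786682128906), (189.6958465576172, 14.913634300231934), 86.3765869140625)
   cup 8429 0.28327480105763436 0.3332284651352838 ((575.3827514648438, -262.4561462402344), (75.74616241455078, 55.11693572998047), 86.21196746826172)
   cup 9360 0.3182787280044276 0.3782696316386359 ((554.9168090820312, -256.9049987792969), (80.11061096191406, 47.08970642089844), 86.03397369384766)
```

View pics/f_a.png

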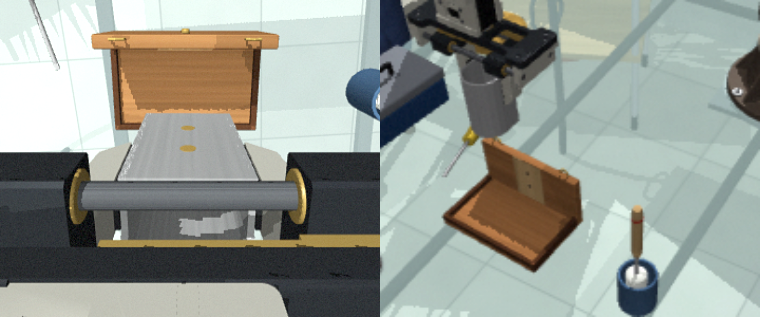

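The wrist view confirms the cup is square to the board (86.3°). It is about 2.2 mm too far to +y, so I'll correct that and descend over the tray.

>>> {"name": "move_arm", "arguments": {
  "series": [
    [0,-0.003,-0.05,0,0,0],
    [0,-0.003,-0.11,0,0,0],
    [0,-0.003,-0.17,0,0,0],
    [0,-0.003,-0.23,0,0,0],
    [0,-0.003,-0.265,0,0,0]
  ]
}}

```text
clock: 17.8
position: [0.5608, -0.2635, 0.0758]
ee_rot: [-0.098, -3.137, -0.003]
force: [-0.7, 0.0, -1.2]
width: 0.611
gripper_force: 45.0
```

>>> {"name": "move_arm", "arguments": {
  "series": [
    [0,0,0,0,0,0],
    [0,0,-0.003,0,0,0],
    [0,0,-0.005,0,0,0],
    [0,0,-0.005,0,0,0]
  ]
}}

```text
clock: 18.2
position: [0.5631, -0.2662, 0.0769]
ee_rot: [0.101, 3.137, -0.001]
force: [-0.6, -0.3, -0.3]
width: 0.61
gripper_force: 45.0
```

```bash
python3 fd.py b
```

```text
18.2 [ 0.56310173 -0.26621333  0.07692384] [ 1.00980129e-01  3.13730729e+00 -1.06800050e-03] [-0.6 -0.3 -0.3] 0.6104670065276947 [ 0.06  0.61  0.45  1.77 -0.34  0.84  2.17]
line 86.31292828747709
scene 89 ((513.4137573242188, -231.49842834472656), (130.50868225097656, 16.321992874145508), 86.84957122802734)
   cup 343 0.08294377336620018 0.13169798428040191 ((579.9009399414062, -267.8568115234375), (85.0596923828125, 54.205528259277344), 70.06375885009766)
   cup 278 0.11804232485499644 0.17786678484466034 ((573.1817626953125, -267.7631530761719), (65.3475570678711, 87.06024932861328), 4.770242691040039)
wrist 15599 ((510.6387634277344, -260.2168273925781), (189.94940185546875, 15.956088066101074), 86.3630142211914)
   cup 8373 0.08292616003646436 0.13291167175852486 ((576.09423828125, -266.1606140136719), (75.17430114746094, 55.234718322753906), 86.37736511230469)
   cup 8940 0.11792752651661657 0.1779230661473439 ((556.2510986328125, -258.52783203125), (74.92394256591797, 47.306610107421875), 86.09001922607422)
```

View pics/f_b.png

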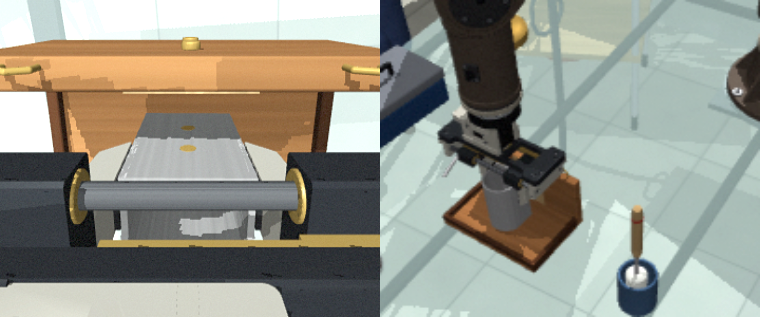

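>>> {"name": "move_arm", "arguments": {
  "series": [
    [-0.01,0.002,-0.004,0,0,0],
    [-0.02,0.004,-0.004,0,0,0],
    [-0.027,0.004,-0.004,0,0,0],
    [-0.027,0.004,-0.004,0,0,0]
  ]
}}

```text
clock: 18.7
position: [0.5405, -0.2631, 0.0723]
ee_rot: [-0.103, -3.139, -0.0]
force: [-0.2, 0.3, -1.0]
width: 0.603
gripper_force: 45.0
```

>>> {"name": "move_arm", "arguments": {
  "series": [
    [0,0,-0.001,0,0,0],
    [0,0,-0.003,0,0,0],
    [0,0,-0.003,0,0,0]
  ]
}}

```text
clock: 19.0
position: [0.5421, -0.263, 0.0698]
ee_rot: [0.101, 3.14, -0.0]
force: [-0.7, -0.1, -1.5]
width: 0.605
gripper_force: 45.0
```

```bash
python3 fd.py c
```

```text
19.0 [ 0.54205775 -0.26296877  0.06984532] [ 1.01371779e-01  3.13977999e+00 -6.97585193e-05] [-0.7 -0.1 -1.5] 0.6051692220610346 [ 0.06  0.6   0.44  1.82 -0.34  0.8   2.18]
line 86.30155090704741
scene 73 ((514.99267578125, -233.60989379882812), (36.64129638671875, 134.072998046875), 7.5340895652771)
   cup 329 0.0759576150403457 0.12509540980078648 ((556.7470703125, -264.6590576171875), (83.75492095947266, 57.005958557128906), 64.36607360839844)
   cup 272 0.11088394124401746 0.17071854230792738 ((552.9183959960938, -263.66668701171875), (65.09001922607422, 86.9126968383789), 6.4421067237854)
wrist 18643 ((517.74462890625, -260.77734375), (190.26231384277344, 30.956310272216797), 86.352783203125)
   cup 8973 0.07584706366373944 0.12580338109781608 ((543.60107421875, -261.54010009765625), (70.514892578125, 70.69766998291016), 39.55496597290039)
   cup 9085 0.11084725974799527 0.17084398715184576 ((535.1986083984375, -255.30584716796875), (75.16399383544922, 47.317020416259766), 86.06018829345703)
```

>>> {"name": "move_arm", "arguments": {
  "series": [
    [0,0,-0.001,0,0,0],
    [0,0,-0.002,0,0,0],
    [0,0,-0.002,0,0,0]
  ]
}}

```text
clock: 19.4
position: [0.5419, -0.263, 0.0698]
ee_rot: [0.102, 3.139, 0.001]
force: [-5.1, 2.5, 13.7]
width: 0.606
gripper_force: 45.0
```

>>> {"name": "move_arm", "arguments": {
  "series": [
    [-0.004,0,0,0,0,0],
    [-0.007,0,0,0,0,0],
    [-0.009,0,0,0,0,0],
    [-0.009,0,0,0,0,0]
  ]
}}

```text
clock: 19.8
position: [0.5371, -0.2635, 0.0698]
ee_rot: [0.101, 3.136, -0.002]
force: [2.9, -0.1, 5.9]
width: 0.61
gripper_force: 45.0
```

>>> {"name": "move_arm", "arguments": {
  "series": [
    [0,0,0.001,0,0,0],
    [-0.002,0,0.001,0,0,0],
    [-0.004,0,0.001,0,0,0],
    [-0.005,0,0.001,0,0,0],
    [-0.005,0,0.001,0,0,0]
  ]
}}

```text
clock: 20.3
position: [0.5319, -0.2633, 0.0698]
ee_rot: [0.102, 3.138, -0.001]
force: [3.1, -0.6, 5.7]
width: 0.608
gripper_force: 45.0
```

>>> {"name": "move_arm", "arguments": {
  "series": [
    [-0.001,0,0,0,0,0],
    [-0.002,0,0,0,0,0],
    [-0.002,0,0,0,0,0]
  ]
}}

```text
clock: 20.6
position: [0.5312, -0.2633, 0.0698]
ee_rot: [0.101, 3.137, -0.001]
force: [5.9, -0.9, 3.3]
width: 0.604
gripper_force: 45.0
```

```bash
cat > fr.py <<'E'
from h import *
f=[];t=[];p=[];r=[]
for k in range(8): get_image('wrist'); o=readout.observe(); f.append(o['force']);t.append(o['ft_torque']);p.append(o['position']);r.append(R.from_rotvec(o['ee_rot']))
a=R.concatenate(r).mean(); M=a.as_matrix()
print(o['clock'],np.mean(p,0),'F',np.round(np.mean(f,0),2),np.round(np.std(f,0),2),'T',np.round(np.mean(t,0),2),'line',np.degrees(np.arctan2(M[1,1],M[0,1]))%180,'z',M[:,2].round(4))
E
python3 fr.py
```

```text
21.0 [ 0.53123703 -0.26330076  0.0698119 ] F [ 5.92 -0.58  3.97] [0.48 0.39 0.52] T [ 0.   -1.15  0.1 ] line 86.32400690913222 z [ 0.0027 -0.001  -1.    ]
```

>>> {"name": "move_arm", "arguments": {
  "series": [
    [-0.001,0,0,0,0,0],
    [-0.002,0,0,0,0,0],
    [-0.002,0,0,0,0,0]
  ]
}}

```text
clock: 21.3
position: [0.5312, -0.2633, 0.0698]
ee_rot: [0.099, 3.135, -0.003]
force: [12.2, -2.4, -1.5]
width: 0.609
gripper_force: 45.0
```

```bash
python3 fr.py
python3 - <<'E'
from h import *
im,d,c,T=grab('wrist'); P=cloud(d,c,T).reshape(-1,3)
a=np.radians(86.35); e=np.array([np.cos(a),np.sin(a)]); n=np.array([-e[1],e[0]])
P=P[P[:,2]>.02]; s=P[:,:2]@e; u=P[:,:2]@n
b=(P[:,2]>.104)&(P[:,2]<.1115)&(np.abs(s+.2285)<.115)&(P[:,0]<.513)&(P[:,0]>.49); print('board s',s[b].min(),s[b].max(),(s[b].min()+s[b].max())/2,'u',u[b].min(),u[b].max(), P[b,2].mean())
k=(P[:,2]>.1125)&(P[:,2]<.117)&(np.abs(s+.2285)<.035)&(P[:,0]>.505)&(P[:,0]<.60); print('cup rim',k.sum(),np.percentile(s[k],[0,2,98,100]),np.percentile(u[k],[0,50,99,100]))
im,_=get_image('scene'); cv2.imwrite('pics/fin.png',np.clip(1.4*np.hstack([cv2.resize(cv2.imread('pics/x.png') if 0 else cv2.cvtColor(get_image('wrist')[0],cv2.COLOR_RGB2BGR)[60:360,140:500],(380,317)),cv2.resize(im[80:250,200:404,::-1],(380,317))]),0,255).astype(np.uint8))
E
```

```text
21.7 [ 0.53122528 -0.26329673  0.06984882] F [11.41 -2.05 -1.27] [0.42 0.27 0.29] T [-0.08 -2.12  0.31] line 86.38789722971744 z [ 0.0048 -0.0018 -1.    ]
board s -0.3220634038379117 -0.13268224763601438 -0.22737282573696305 u -0.5324657590169475 -0.5175392768648659 0.10773750977358523
cup rim 1023 [-0.25829678 -0.25800932 -0.1976128  -0.19737889] [-0.56251264 -0.54957254 -0.53281093 -0.53259958]
```

View pics/fin.png

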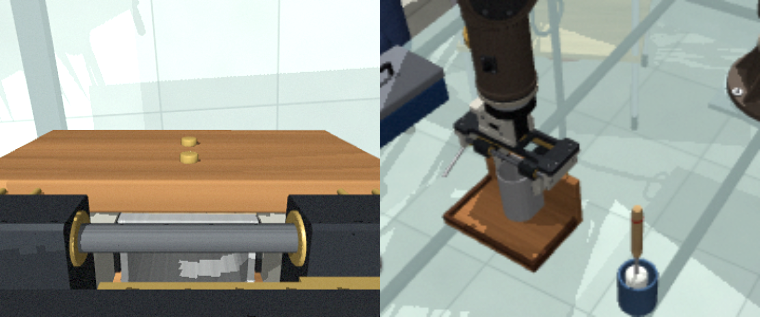

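The cup is centred on the board (offset about 0.6 mm), square, and pressed at about 11.4 N. I'll add a touch of downward load so it sits firmly on the tray.

>>> {"name": "move_arm", "arguments": {
  "series": [
    [0,0,-0.001,0,0,0],
    [0,0,-0.001,0,0,0],
    [0,0,-0.001,0,0,0],
    [0,0,-0.001,0,0,0],
    [0,0,-0.001,0,0,0]
  ]
}}

```text
clock: 22.35
position: [0.5312, -0.2633, 0.0698]
ee_rot: [0.099, 3.135, -0.002]
force: [9.4, -0.3, 7.6]
width: 0.608
gripper_force: 45.0
```

```bash
python3 fr.py; python3 fr.py
```

```text
22.75 [ 0.53123723 -0.26328584  0.06980351] F [ 9.17 -0.05  7.27] [0.35 0.19 0.34] T [ 0.18 -1.48  0.29] line 86.38125444907608 z [ 0.0052 -0.0015 -1.    ]
23.15 [ 0.53124539 -0.26328999  0.06980762] F [ 8.81 -0.11  7.66] [0.45 0.41 0.4 ] T [ 0.18 -1.47  0.27] line 86.38243084711229 z [ 0.0052 -0.0016 -1.    ]
```

>>> {"name": "move_arm", "arguments": {
  "series": [
    [-0.001,0,0,0,0,0],
    [-0.001,0,0,0,0,0],
    [-0.001,0,0,0,0,0],
    [-0.001,0,0,0,0,0],
    [-0.001,0,0,0,0,0]
  ]
}}

```text
clock: 23.65
position: [0.5312, -0.2633, 0.0698]
ee_rot: [0.098, 3.134, -0.003]
force: [11.5, -0.1, 4.8]
width: 0.608
gripper_force: 45.0
```

```bash
python3 fr.py; python3 fr.py
```

```text
24.05 [ 0.53125172 -0.26329716  0.06982995] F [11.56 -0.97  5.2 ] [0.49 0.81 0.45] T [ 0.15 -1.96  0.34] line 86.40683472662391 z [ 0.0063 -0.0019 -1.    ]
24.45 [ 0.53125044 -0.26328942  0.06981874] F [11.61 -0.76  4.8 ] [0.43 0.33 0.41] T [ 0.16 -1.97  0.33] line 86.40771704620145 z [ 0.0062 -0.0019 -1.    ]
```

The push is steady at 11.6 N and the cup is seated, so I'm handing in.

```bash
python3 -c "
from cell import ticket
print(ticket.sign_off())"
```

```text
the job is handed in; nothing more can be done
None
```

The job is handed in (no verdict shown): the cup was brushed to the floor and back twice, the brush is standing in its pot, and the cup is still gripped upright on the tray, centred on the patch to within about 1 mm and pressed on the board at about 11.6 N.

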